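# Find the hidden catch of the bench cabinet

### The arm

A 6-joint arm with a two-finger parallel gripper is mounted at the origin on the work surface. World frame = base frame: x ahead of the robot, y to its left, z up, the work surface at z = 0. Lengths are in mm, angles in rad, forces in N, time in s.
With the tool pointing down it reaches from about 375 to 975 mm from the base axis. Payload 3.8 kg.
Tool frame: the origin (TCP) lies at the very end of the fingers, on their centre line; the grasp point (between the pads) lies manip.hold_point_z behind it (manip.hold_point_z is the distance from the TCP to the grasp point, in mm); y points along the fingers, z is the direction in which the jaws open and shut, and the axes are right-handed (so a half turn about y gives the same grasp; the last joint's range is limited). The gripper opens to 88 mm and grips with 3 to 60 N. Pads are 18 mm wide; open, the fingers measure 123 mm over their backs; the gripper's body (75 mm by 187 mm) begins 45 mm behind the grasp point.
Start: joints at [1.296, 0.264, 1.604, -0, 1.274, -0.037], TCP at [159.004, 656, 238.706] pointing down, gripper open.
Joint ranges: [-2.63, 2.63], [-0.94, 2.18], [0.31, 2.57], [-1.31, 4.45], [0, 2.66], [-2.55, 2.55]. Speed limits (rad/s): [2.57, 2.57, 3.14, 3.14, 3.14, 3.14].

### API

Orientations are given as a rotation vector (axis times angle).
In Python, from cell import manip gives the robot as it stands. The module is installed in compiled form; this text tells all that it offers. Calls block until the motion is done:
- manip.move_ptp(position, orientation): joint-space move of the TCP to a pose.
- manip.move_linear(position, rotation=None, vel=150): straight line of the TCP; rotation=None keeps the orientation; vel is the mean speed in mm/s.
- manip.set_joints(angles): joint-space move.
- manip.ungrasp() and manip.clamp(): open the fingers fully, or close them until they stop; the grip force is fixed at half the most.
- manip.pause(seconds).
- manip.inverse_kinematics(position, orientation): joint angles nearest the present ones, or None.
- manip.state(): the state.
- manip.capture(name): name is "scene" or "top" or "wrist"; returns the picture (480x640x3 uint8, blue, green, red); there is no depth.
- manip.get_calibration(name): a dict with "vertical_fov" (degrees; the focal length in pixels is half the picture's height over the tangent of half this angle, whatever the lens; pixels are square), "cx", "cy" (the principal point, pixels), "rvec" (rotation vector, rad) and "tvec" (3), from world to camera coordinates, as OpenCV has them. Camera axes: x right, y down, z forward; pixel columns grow to the right and rows downward; lengths in mm; the calibration is good to about 2 mm. A picture is of the moment at which its call begins: read the wrist's pose just before it. get_calibration takes no time and is no camera call; for the wrist camera it gives the pose at the moment of the call.
A pose or a line that the arm cannot do raises manip.PlanningError and nothing moves.
- manip.hand_in(): hands the job in, once; it reports no verdict.
The state is a dict: "clock": time; "qpos": joint angles; "dq": joint speeds; "joint_torque": joint torques, N m; "tool_pos": TCP position; "orientation": TCP orientation; "force": force on the tool from outside, world axes, zero at the start; "torque": the same for the moment, N m; "finger_gap": finger opening in mm.
Only numpy, scipy, OpenCV 4.12 (cv2) and the standard library are available. Lean on these libraries where they do the work, as an engineer would, in place of code of your own. Each camera call takes 0.05 s, during which the arm holds its last target. There are 200 camera calls.

### The job

The low steel cabinet on the bench has a concealed door catch: one of the four identical square pads set flush into its top panel is the push button, the other three are fixed blanks. Feel along the pads with your fingertips until you find the one that gives, press it fully down so that the door springs open, then let it come back up and take your hand away. Leave the door where its spring puts it, and do not pick up or push about any of the gear standing around.

Things in the scene. Friction and masses are not known exactly. Their poses are not given: they have to be found in the camera images.
- cabinet: Low grey painted steel cabinet, fixed, 240 deep (x) x 300 wide (y) x 140 mm high. Origin at the centre of its underside; x points from the door (front, towards the robot) to the back, z up. Flat top at 140 mm. Three low things (up to 40 mm high) stand on the back half of the top, at x 20 to 110 mm in its frame.
- pad_row (a point): Middle of the row of four pads, on the panel's surface (cabinet frame x -50, y 0, z 140 mm; axes as the cabinet's). The pads are centred at y = -99, -33, +33 and +99 mm from this point. Each is 50 x 50 mm in a 52 x 52 mm opening, its top 2 mm below the panel. All look alike, of the panel's material; which one is the button varies and cannot be seen. Blanks are rigid.
- catch (a joint): Travel of the push button (one of the four pads): 0 at rest, grows downward to 0.006 m fully pressed. It gives straight down under a finger, with about 2 N to start and 5 N fully down, and comes back up when let go. From about 0.004 m on it frees the door.
- door (a joint): Front door, 296 wide x 120 high x 12 mm, no handle, vertical hinge at the cabinet's +y front edge: 0 rad shut, grows as the free edge (-y end) swings out to the front. Held shut by the catch; once freed its own spring swings it to its stop at 0.7 rad in about a second. Open, it reaches 210 mm in front of the cabinet, below the height of the top.
- carabiner: Aluminium carabiner lying flat, about 70 x 48 x 10 mm, on the back half of the cabinet top; origin at the centre of its underside. Bystander.
- tape_roll: White roll of tape, 60 mm across, 25 mm high, on the back half of the cabinet top; origin at the centre of its underside. Bystander.
- balm_jar: Small white jar with metal cap, 54 mm across, 40 mm high, on the back half of the cabinet top; origin at the centre of its underside. Bystander.
- mug_mid (a point): Centre (half-way up) of a white ceramic mug, 80 mm across, 92 mm high, standing on a white plastic turntable (260 mm across, top at 27 mm) at the left of the cabinet. Bystander.
- mouthguard_case: Green plastic mouthguard case, 75 x 70 x 28 mm, on the turntable; origin at the centre of its underside. Bystander.
- grip_ring: Chrome steel grip ring, 80 mm across, 12 mm high, lying on the turntable; origin at the centre of its underside. Bystander.
- bottle_mid (a point): Centre (half-way up) of a grey bottle, 68 mm across, 170 mm high, standing on the bench at the right. Bystander.
- dumbbell: Small dumbbell lying on the bench at the right, 180 mm long (x), heads 60 mm across; origin at the centre of its underside. Bystander.

How it is judged (in metres and radians):
On the way:
1. the hidden push button is pressed down (value of joint catch above 0.004 m), for 0.05 s.
At the end, for the whole second after the job is handed in: The cabinet door has sprung open (past 0.55 rad) and is at rest, the push button is back up (within 1.5 mm of its rest height), and every loose thing is within 30 mm of where it stood (value of joint door above 0.55 rad and value of joint catch below 0.0015 m and velocity of joint door between -0.1 and 0.1 rad/s and distance of each of carabiner, tape_roll, balm_jar, mug_mid, mouthguard_case, grip_ring, bottle_mid, dumbbell from where it was at the start of the episode below 0.03 m); the robot touches nothing.
It fails at once if a bystander was lifted, carried or pushed away (moved more than 30 mm) (distance of any of carabiner, tape_roll, balm_jar, mug_mid, mouthguard_case, grip_ring, bottle_mid, dumbbell from where it was at the start of the episode above 0.03 m).
It also fails if it takes over 48 s, if anything falls off the work surface, if the arm or the gripper's body presses on something with over 40 N, if the wrist force passes 120 N, or if a joint passes its speed limit or range.

## Working session

There is one attempt and no reset: what is moved stays moved. The work goes in short steps, each a Python script; the robot and the scene stay as the last script left them, time stands still between calls to the robot, and variables do not carry over. Pictures are saved under pics/ and viewed, about 8 in all and at most 12, crops included, and the job is handed in when it is done.

```bash
mkdir -p pics; python3 - <<'E'
from cell import manip
import cv2
for n in ("scene","top"):
    cv2.imwrite(f"pics/{n}1.png",manip.capture(n)); print(n,manip.get_calibration(n))
s=manip.state(); print(s["clock"],s["tool_pos"],s["orientation"],s["force"],s["finger_gap"],manip.hold_point_z)
E
```

```text
scene {'vertical_fov': 57.03809121465803, 'cx': 321.0072117125994, 'cy': 239.26016367578413, 'rvec': array([ 2.36563077,  0.99500637, -0.32589809]), 'tvec': array([-408.45975515, -225.86326756, 1343.26400606])}
top {'vertical_fov': 57.47255008757556, 'cx': 313.27778986181625, 'cy': 240.90916575338557, 'rvec': array([ 2.14573043, -2.1752056 ,  0.07259416]), 'tvec': array([  76.66966976,  541.80600776, 1265.55423586])}
0.1 [158.79609857 655.39254351 237.53176222] [-1.56472657  0.18694054 -0.18642126] [-0.00767644 -0.16793123 -1.03488761] 88.03433696506849 18.700000000000003
```

View pics/top1.png

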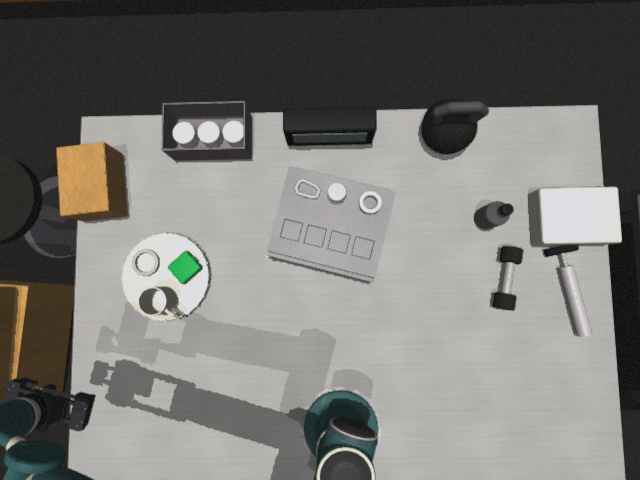

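View pics/scene1.png

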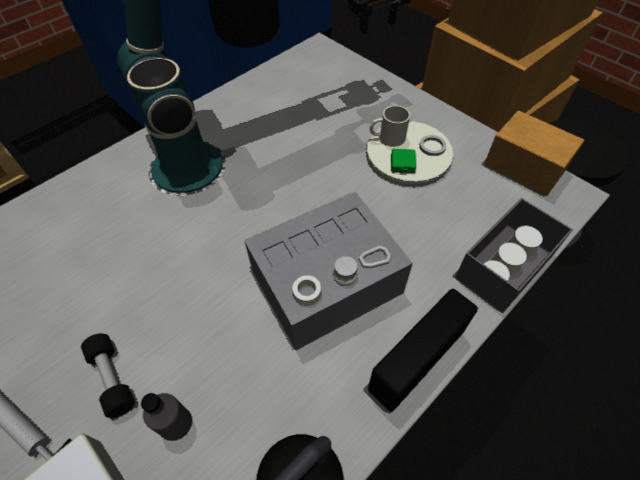

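The top view shows pads at about (290,230), (315,236), (339,241) and (363,247). The scene view shows the same pads at about (352,220), (327,231), (302,242) and (276,253). I'll triangulate them and compare with the stated 66 mm pitch and 140 mm height.

```bash
cat > h.py <<'E'
import numpy as np, cv2
from cell import manip
def cam(n):
    c=manip.get_calibration(n); f=240/np.tan(np.radians(c["vertical_fov"]/2))
    K=np.array([[f,0,c["cx"]],[0,f,c["cy"]],[0,0,1]]); R=cv2.Rodrigues(c["rvec"])[0]
    return K,R,np.asarray(c["tvec"]).reshape(3)
def P(n): K,R,t=cam(n); return K@np.c_[R,t]
def onz(n,px,z):
    K,R,t=cam(n); o=-R.T@t; d=(R.T@np.linalg.inv(K)@np.c_[np.array(px,float),np.ones(len(px))].T).T
    return o+d*((z-o[2])/d[:,2])[:,None]
E
python3 - <<'E'
from h import *
np.set_printoptions(precision=1,suppress=True)
T=[(290.5,230),(315,236),(339,241.5),(363.5,247.5)]; S=[(352,220),(327.5,231),(302,242),(276.5,253.5)]
X=cv2.triangulatePoints(P("top"),P("scene"),np.array(T,float).T,np.array(S,float).T); X=(X[:3]/X[3]).T
print(X, np.linalg.norm(np.diff(X,axis=0),axis=1)); A=onz("top",T,138); print(A, onz("scene",S,138))
# top panel corners
print(onz("top",[(289,167),(395,188),(376,276),(268,256)],140))
for n,b in (("top",(260,155,405,290)),("scene",(240,190,415,345))):
    im=cv2.imread(f"pics/{n}1.png")[b[1]:b[3],b[0]:b[2]]; cv2.imwrite(f"pics/c_{n}.png",cv2.resize(im,None,fx=3,fy=3,interpolation=cv2.INTER_CUBIC))
a=cv2.imread("pics/c_top.png");b=cv2.imread("pics/c_scene.png")
E
python3 -c "
import cv2,numpy as np
a=cv2.imread('pics/c_top.png');print(a.shape)"
```

```text
[[563.2 127.7 132.2]
 [546.   61.8 134.5]
 [529.4  -3.1 138.4]
 [512.9 -67.1 141. ]] [68.2 67.  66.2]
[[562.8 127.6 138. ]
 [545.5  61.5 138. ]
 [529.6  -2.9 138. ]
 [512.5 -68.2 138. ]] [[565.8 123.9 138. ]
 [547.9  60.2 138. ]
 [529.1  -3.1 138. ]
 [511.8 -65.2 138. ]]
[[ 736.4  130.3  140. ]
 [ 672.7 -156.8  140. ]
 [ 435.8  -99.5  140. ]
 [ 493.1  188.6  140. ]]
(405, 435, 3)
```

View pics/c_top.png

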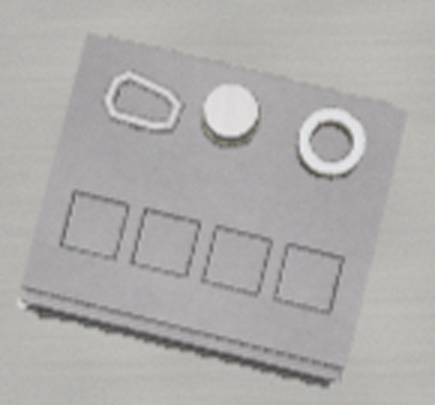

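```bash
cat >> h.py <<'E'
from scipy.spatial.transform import Rotation as Ro
A=np.array([[564,126],[546.8,61],[529.3,-3],[512.2,-66.7]])
C=A.mean(0); u=(A[0]-A[3])/np.linalg.norm(A[0]-A[3])   # cabinet +y
PADS=[C+u*k for k in (99,33,-33,-99)]
def ori(s):
    y=np.array([0,0,-1.]); z=s*np.r_[u,0]; return Ro.from_matrix(np.c_[np.cross(y,z),y,z]).as_rotvec()
E
python3 - <<'E'
from h import *
np.set_printoptions(precision=3,suppress=True)
q0=manip.state()["qpos"]; print(PADS)
best=None
for s in (1,-1):
    q=manip.inverse_kinematics([*PADS[1],240],ori(s)); print(s,q)
    if q is not None and (best is None or abs(q[5])<abs(best[1][5])): best=(s,q)
s=best[0]; print("s",s)
manip.clamp(); manip.move_ptp([*PADS[1],240],ori(s))
K,R,t=cam("wrist"); im=manip.capture("wrist")
for p in PADS:
    for d in (0,1):
        X=np.r_[p,138]; v=K@(R@X+t); v=v[:2]/v[2]; print(v)
        break
    cv2.circle(im,tuple(int(a) for a in v),3,(0,0,255),-1)
cv2.imwrite("pics/w1.png",im); st=manip.state(); print(st["clock"],st["tool_pos"],st["force"],st["finger_gap"])
E
```

```text
[array([563.775, 124.931]), array([546.642,  61.194]), array([529.508,  -2.544]), array([512.375, -66.281])]
1 [ 0.066  0.027  1.871 -0.     1.244 -1.242]
-1 [ 0.066  0.027  1.871 -0.     1.244  1.9  ]
s 1
[407.692 246.564]
[319.098 246.339]
[230.471 246.114]
[141.812 245.889]
3.9667 [546.671  61.999 240.003] [-0.209  0.171 -0.443] 0.3516675971187318
```

View pics/w1.png

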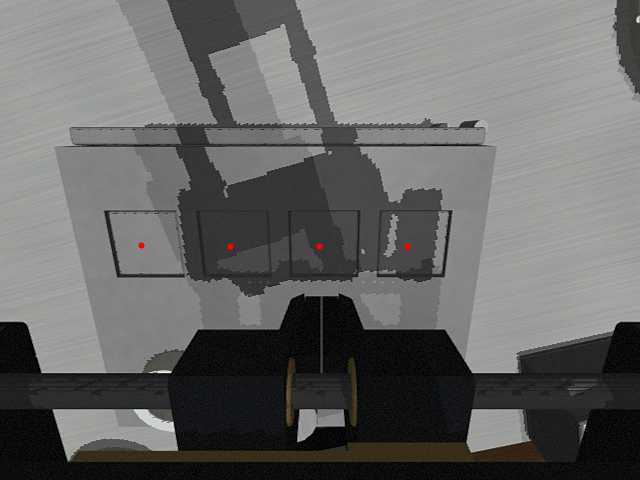

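The wrist view puts the pad centres at about (147,243), (234,243), (325,243) and (415,243). That is 4 mm towards +y of my estimate, so I'll shift by 2.5 mm as a compromise; the margin is 7 mm. Next I'll feel along the pads.

```bash
cat > probe.py <<'E'
from h import *
import sys
x=np.array([u[1],-u[0]])
def fz(n=3):
    v=[]
    for _ in range(n): manip.pause(0.03); v.append(manip.state()["force"][2])
    return np.mean(v)
def probe(i):
    p=PADS[i]+2.5*u-0.7*x; o=ori(1)
    manip.move_linear([*p,160],o,vel=150); manip.move_linear([*p,145],vel=60); manip.pause(.15); f0=fz()
    first=None; log=[]; z=143.
    while z>124:
        manip.move_linear([*p,z],vel=20); f=fz(2)-f0; tz=manip.state()["tool_pos"][2]; log.append((z,round(tz,1),round(f,1)))
        if first is None and f>1.2: first=tz
        if f>9: break
        z-=1
    give=(first-tz) if first else 0
    print("pad",i,"first",first,"give",give,log, "t",manip.state()["clock"],flush=True)
    manip.move_linear([*p,150],vel=60)
    return give
E
python3 - <<'E'
from probe import *
probe(0)
E
```

```text
pad 0 first 138.43095942989547 give 0.017044218831671287 [(143.0, np.float64(143.0), np.float64(-0.6)), (142.0, np.float64(142.0), np.float64(-0.8)), (141.0, np.float64(141.0), np.float64(0.0)), (140.0, np.float64(139.9), np.float64(-0.6)), (139.0, np.float64(138.9), np.float64(-0.9)), (138.0, np.float64(138.4), np.float64(2.4)), (137.0, np.float64(138.4), np.float64(7.6)), (136.0, np.float64(138.4), np.float64(12.6))] t 8.0
```

Pad 0 is rigid, with contact at 138.4 mm as expected. On to the others, stopping at the one that gives.

```bash
python3 - <<'E'
from probe import *
for i in (1,2,3):
    if probe(i)>3: break
manip.move_linear([*manip.state()["tool_pos"][:2],260],vel=150); manip.pause(1.2)
s=manip.state(); print(s["clock"],s["tool_pos"],s["force"])
cv2.imwrite("pics/w2.png",manip.capture("wrist")); cv2.imwrite("pics/s2.png",manip.capture("scene")); cv2.imwrite("pics/t2.png",manip.capture("top"))
E
```

```text
pad 1 first 138.42344039074433 give -0.013613005216058127 [(143.0, np.float64(143.0), np.float64(-0.4)), (142.0, np.float64(142.0), np.float64(0.1)), (141.0, np.float64(141.0), np.float64(-0.1)), (140.0, np.float64(139.9), np.float64(-0.5)), (139.0, np.float64(139.0), np.float64(-0.3)), (138.0, np.float64(138.4), np.float64(2.8)), (137.0, np.float64(138.4), np.float64(8.3)), (136.0, np.float64(138.4), np.float64(13.1))] t 12.1583
pad 2 first 137.17230439544267 give 4.850488211406059 [(143.0, np.float64(143.0), np.float64(-0.5)), (142.0, np.float64(142.0), np.float64(0.7)), (141.0, np.float64(141.0), np.float64(-0.0)), (140.0, np.float64(140.0), np.float64(-0.2)), (139.0, np.float64(139.0), np.float64(-0.6)), (138.0, np.float64(138.2), np.float64(0.2)), (137.0, np.float64(137.2), np.float64(1.7)), (136.0, np.float64(136.1), np.float64(1.9)), (135.0, np.float64(135.1), np.float64(3.3)), (134.0, np.float64(134.1), np.float64(3.6)), (133.0, np.float64(133.1), np.float64(3.6)), (132.0, np.float64(132.4), np.float64(5.7)), (131.0, np.float64(132.3), np.float64(11.4))] t 17.9
20.45 [5.29009420e+02 7.01232775e-02 2.59977523e+02] [-0.36154576 -0.31178206 -0.51879381]
```

View pics/w2.png

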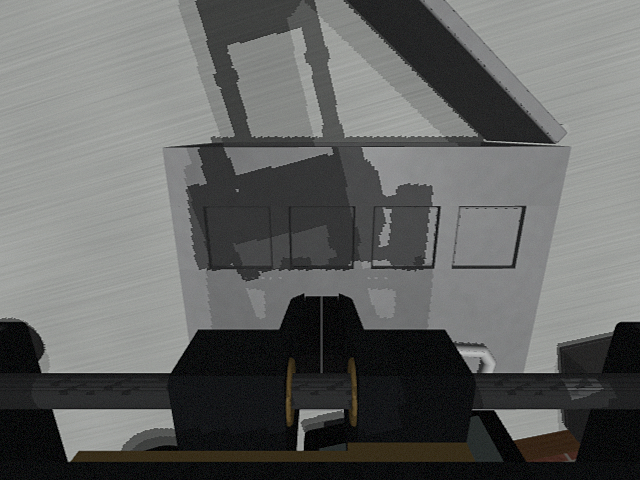

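Pad 2 (y = -33) gave 6 mm. The wrist view shows the door standing out at about 45° from its hinge at (565,140), and the pads look level. I'll check the surroundings once, then hand in.

View pics/s2.png

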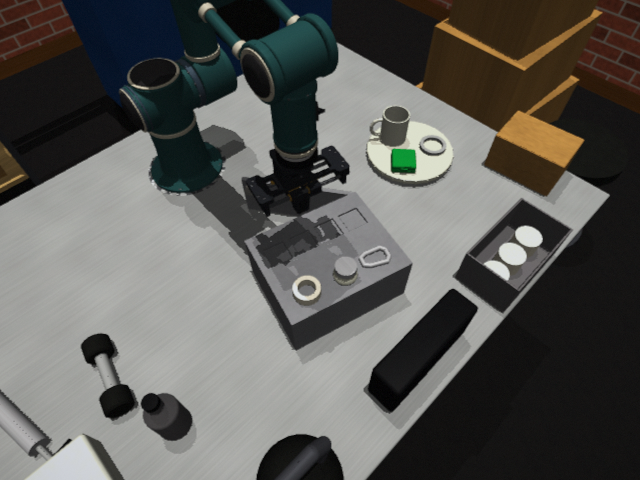

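The bystanders are at the same pixels as before: jar (345,268), tape (307,290), carabiner (375,257), mug (395,126), bottle (167,415). The hand is well clear of the cabinet.

```bash
python3 -c "
from cell import manip
manip.hand_in(); print(manip.state()['clock'])"
```

```text
the job is handed in; nothing more can be done
the job is handed in; nothing more can be done
```

The push button was the third pad from the +y end, at y = -33 mm. I pressed it fully down, the door sprang open, and I lifted the hand clear and handed the job in.

- **Feeling along:** With closed fingertips, the pads at y = +99 and +33 stayed rigid, with contact at 138.4 mm. The pad at y = -33 went from about 138.4 to 132.3 mm, at 2 to 6 N, then met its stop at 11 N. I did not test the fourth pad.
- **Last checks:** With the hand at 260 mm, the wrist picture showed the door out at roughly its 0.7 rad stop. All the bystanders looked unmoved in the scene picture. The arm clock was about 20.5 s and the tool force was close to zero.
- **Judged by eye only:** I did not measure the door angle. The button being back up was also not measured, but the pads looked level in the wrist picture.
- **Disagreement:** The wrist camera placed the pad row about 4 mm further towards +y than the fixed cameras did. I used a position in between, which was within the pads' margin.

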